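# Draw the filter plate from the lathe's dust housing and present it over the tray

### The arm

A 6-joint arm with a two-finger parallel gripper is mounted at the origin on the work surface. World frame = base frame: x ahead of the robot, y to its left, z up, the work surface at z = 0. Lengths are in m, angles in rad, forces in N, time in s.
With the tool pointing down it reaches from about 0.3 to 0.775 m from the base axis. Payload 14.6 kg.
Tool frame: the origin (TCP) lies where the fingers leave the gripper's body, on its centre line; the fingertips stand 97 mm ahead of it and the grasp point (between the pads) lies 78 mm ahead of it; z points along the fingers, y is the line along which they close (so a half turn about z gives the same grasp; the last joint's range is limited). The gripper opens to 94 mm and grips with 3 to 60 N. Pads are 16 mm wide; open, the fingers measure 119 mm over their backs; the gripper's body (75 mm by 177 mm) begins 78 mm behind the grasp point.
Start: joints at [1.086, 0.3, 1.521, -0, 1.321, -0.067], TCP at [0.223, 0.503, 0.303] pointing down, gripper open.
Joint ranges: [-3.03, 3.03], [-0.79, 2.21], [0.23, 2.52], [-1.04, 4.18], [0, 3.07], [-2.55, 2.55]. Speed limits (rad/s): [2.22, 2.22, 2.57, 3.14, 3.14, 3.14].

### API

Orientations are given as a unit quaternion [w, x, y, z].
In Python, from station import bot gives the robot as it stands.
- The arm moves only by the tool arm_command, never from a script. Its argument "plan" is a list of rows, each an object with "gripper": the closure, from -1 (fully open) to 1 (shut); "translation": the shift along the world's x, y, z in m, a list of three; "twist": the turn, a rotation vector about the world's x, y, z in rad, a list of three. A call has 1 to 10 rows; each row is the pose to reach, as a shift and turn from the pose commanded when the call began; what a row does not reach only later rows make up. A row lasts 1/12 s, in which the tool goes at most 41.7 mm and 7.16 degrees, less where a joint would pass 70% of its speed; a pose out of reach is approached as far as the arm can. A call with a gripper value outside its range is refused whole. The fingers move at their own pace and stop on an object; "force" is the grip in N (left out, the last holds). Time passes only in rows, so rows that repeat a pose let the fingers close. It gives the time, the measured TCP pose, the force, the opening and the grip force at its end, in the units of the state.
- bot.state(): the state, without advancing time (a new reading comes with each control period).
- bot.read_camera(name): name is "scene" or "top"; returns the picture (400x640x3 uint8, red, green, blue); there is no depth.
- bot.camera_info(name): a dict with "intrinsics" (3x3 intrinsics, pixels), "position" and "orientation" of the camera in the world. Camera axes: x right, y up, looking along -z (the intrinsics and any distortion apply to the point x, -y, -z); pixel columns grow to the right and rows downward; lengths in m; the calibration is good to about 2 mm. A picture is of the moment at which its call begins. camera_info takes no time and is no camera call.
- bot.hand_in(): hands the job in; it is judged then, once.
The state is a dict: "time_s": time; "qpos": joint angles; "joint_velocities": joint speeds; "tau": joint torques, N m; "position": TCP position; "ee_rot": TCP orientation; "contact_force": force on the tool from outside, world axes, zero at the start; "wrist_torque": the same for the moment, N m; "finger_gap": finger opening in m; "grip_force": force on a finger pad.
Only numpy, scipy, OpenCV 4.12 (cv2) and the standard library are available. Lean on these libraries where they do the work, as an engineer would, in place of code of your own. Each camera call takes 0.05 s, during which the arm holds its last target. There are 200 camera calls.

### The job

Pull the sprung plunger knob on the front of the grey dust-filter housing out to its stop so that the flap on top pops ajar, lift the flap by its bar until it stands up open, then draw the filter plate up out of the housing by its tab. Finish holding the plate still and upright, its underside about 10 cm above the bench, over the middle of the oblong steel tray, its long side in line with the tray's long side, touching nothing but your gripper; the program ends while still holding it, with the flap left standing open. Do not disturb the jar, the turned leg or the brush.

Things in the scene. Friction and masses are not known exactly. Their poses are not given: they have to be found in the camera images.
- housing: Dust-filter housing of grey painted sheet, fixed to the bench: open-topped box 150 (x) x 180 (y) x 110 high, walls and floor 5 thick. Origin: centre of its underside. Its front, with the plunger, faces its own -x; the flap covers the top; a hose spigot of 68 diameter sticks out 50 at the back (+x).
- plunger_knob (a point): Centre of the plunger's black round knob (diameter 22, 20 long along the housing's x, on a thin steel shaft) on the housing's front: 108 in front of the housing's centre, 86 above the bench when home; it moves with the plunger. A steel bush on the front wall ends 11 behind the knob's rear end. There is free space round the knob, below it to the bench and above it.
- plunger (a joint): Travel of the plunger along the housing's -x, m: 0 home, 0.018 against its stop. Spring: 3 N at home, 7.5 N at the stop; let go, it springs home. While home it locks the flap shut; once it has been drawn out more than about 0.013 a spring pin pops the flap ajar, and the flap stays ajar when the plunger springs back.
- flap (a joint): Angle of the flap, rad: 0 to 0.02 shut, about 0.19 when it has popped ajar, 1.57 upright, 1.75 at its end stop. The hinge is stiff: the flap stays where it is left. Raising it takes about 3 N at the bar.
- flap_hinge (a point): Middle of the hinge line: at the housing's back upper edge, 75 behind the housing's centre and 110 above the bench. The line runs along the housing's y; the flap's front edge swings up and back. The flap is a plate 153 long (from the hinge to the front), 180 wide, 6 thick.
- flap_bar (a point): Centre of the black grip bar on the flap: a round bar 40 long (along the housing's y), diameter 14, on a single stem 10 x 16 at its middle, its centre line 26 above the flap's top face. With the flap shut it lies 125 in front of the hinge line and 32 above it. Moves with the flap.
- plate: Filter plate: aluminium frame with paper pleats, 20 thick (own x), 120 long (own y), 66 high, 0.2 to 0.35 kg. Origin: centre of its underside. Stands upright and loose (about 3 play) in channels in the housing, hidden under the shut flap, underside 5 above the bench, long side along the housing's y, 10 in front of the housing's centre. The channels reach 55 above the bench.
- plate_tab (a point): Middle of the plate's black finger tab, which stands up from the plate's top: 10 (x) x 30 (y), 25 high. This point is 78 above the plate's underside; the tab's top is 91 above it, so 14 below the housing's rim. Above the channels the housing is free inside, 140 (x) x 170 (y).
- tray: Shallow oblong steel tray fixed to the bench, 110 (own x) x 170 (own y, its long side) x 30 high, walls 4. Origin: centre of its underside.
- jar: Bystander: amber glass jar, diameter 60, 95 high, standing at the left of the work; leave it alone. Origin: centre of its underside.
- leg: Bystander: turned wooden furniture leg, diameter 60, 118 high, standing at the right of the work; leave it alone. Origin: centre of its underside.
- brush: Bystander: bench brush, about 200 long and 20 high, lying at the middle of the work, between the housing and the tray and nearer the robot; leave it alone. Origin: middle of its underside.

How it is judged:
On the way, in this order (a step that is already met when the one before it is completed fails the run):
1. the plunger is pulled out to its stop (more than 15 of its 18 mm) (value of joint plunger above 0.015 m), for 0.1 s.
2. the flap is lifted until it stands up open (more than 1.2 rad) (value of joint flap above 1.2 rad), for 0.2 s.
3. the plate is drawn up clear of the housing's rim in the fingers (z of plate in the frame of housing above 0.112 m and contact force between the fingers and plate above 1 N), for 0.1 s.
At the end, for the whole second after the job is handed in: Fingers hold the plate (over 1 N) still, upright within 0.2 rad, underside 60 to 150 mm above the bench, within 30 mm of the tray's middle from above, long side within 0.2 rad of the tray's, touching neither tray nor housing; flap open beyond 1.2 rad (horizontal distance between plate and tray below 0.03 m and height (world z) of plate between 0.06 and 0.15 m and angle between plate's own z axis and vertical below 0.2 rad and angle between the y axis of plate and the y axis of tray, either way round below 0.2 rad and linear speed of plate below 0.02 m/s and angular speed of plate below 0.2 rad/s and contact force between the fingers and plate above 1 N and contact force between plate and tray below 0.1 N and contact force between plate and housing below 0.1 N and value of joint flap above 1.2 rad); the arm keeps its last pose, push and grip.
It fails at once if the jar is disturbed (moved more than 25 mm) (distance of jar from where it was at the start of the episode above 0.025 m).
It fails at once if the leg is disturbed (moved more than 25 mm) (distance of leg from where it was at the start of the episode above 0.025 m).
It fails at once if the brush is disturbed (moved more than 25 mm) (distance of brush from where it was at the start of the episode above 0.025 m).
It also fails if it takes over 61 s, if anything falls off the work surface, if the arm or the gripper's body presses on something with over 40 N, if the wrist force passes 120 N, or if a joint passes its speed limit or range.

## Working session

There is one attempt and no reset: what is moved stays moved. The work goes in short steps, Python scripts to look and compute and a tool call to move; the robot and the scene stay as the last step left them, time stands still between calls to the robot, and variables do not carry over. Pictures are saved under pics/ and viewed, at most 10 in all, crops included, and the job is handed in when it is done.

Besides the shell and the picture viewer there is one more tool, called after "Request:" as name(argument=value, ...) on one line, values as JSON. arm_command: Moves the arm, as the interface text tells. Its arguments: {"type":"object","properties":{"plan":{"type":"array","items":{"type":"object","properties":{"gripper":{"type":"number"},"translation":{"type":"array","items":{"type":"number"}},"twist":{"type":"array","items":{"type":"number"}}}}},"force":{"type":"number"}},"required":["plan"]}

```bash
mkdir -p pics
python3 - <<'E'
from station import bot
import cv2
for n in("scene","top"):
    cv2.imwrite(f"pics/{n}0.png",bot.read_camera(n)[:,:,::-1]); print(bot.camera_info(n))
print(bot.state())
E
```

```text
{'intrinsics': array([[404.57349261,   0.        , 319.68453377],
       [  0.        , 404.57349261, 196.13896368],
       [  0.        ,   0.        ,   1.        ]]), 'position': array([1.22204971, 0.54643115, 1.06460515]), 'orientation': array([0.40133477, 0.15534055, 0.32775902, 0.84105514])}
{'intrinsics': array([[512.73897226,   0.        , 321.09592705],
       [  0.        , 512.73897226, 198.29276802],
       [  0.        ,   0.        ,   1.        ]]), 'position': array([0.3455197 , 0.00846556, 1.88652645]), 'orientation': array([-0.70027308, -0.03717255,  0.04476673,  0.71149966])}
{'time_s': 0.1, 'qpos': array([ 1.08638764e+00,  3.00463356e-01,  1.52151751e+00,  1.03727323e-05,
        1.32071074e+00, -6.66276367e-02]), 'joint_velocities': array([ 0.00049782, -0.00102669, -0.00325332,  0.00320844,  0.00043094,
       -0.00051974]), 'tau': array([ 1.97984897e-03, -5.32648802e+01, -3.53281760e+01,  7.09758047e-02,
        2.35779444e-02, -5.18632373e-05]), 'position': array([0.22310648, 0.50257114, 0.30211741]), 'ee_rot': array([-1.54317756e-04,  2.07375900e-01,  9.78261179e-01, -5.27386761e-04]), 'contact_force': array([ 0.09983839,  0.45620639, -0.41315577]), 'wrist_torque': array([-0.01584486, -0.00795056,  0.00185993]), 'grip_force': 0.0, 'finger_gap': 0.0940180023021522}
```

View pics/top0.png

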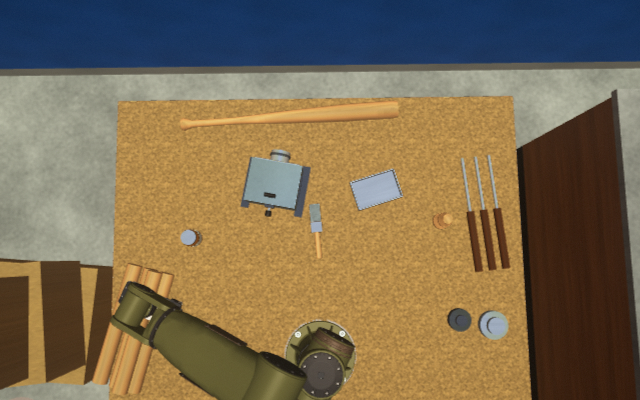

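View pics/scene0.png

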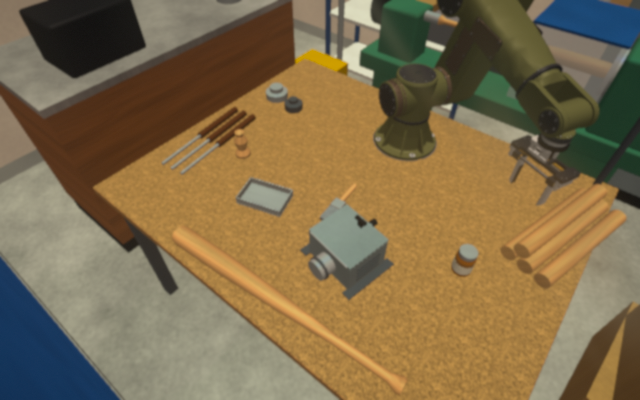

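Top shows the housing at about (275,183), with its knob at (268,213) and bar at (270,195). The tray is at (376,189), the brush at (317,230), the jar at (190,237) and the leg at (444,219). I'll enlarge this area.

Run:
```python
import cv2
a=cv2.imread("pics/top0.png")[140:260,235:415]
cv2.imwrite("pics/c1.png",cv2.resize(a,None,fx=4.4,fy=4.4,interpolation=cv2.INTER_CUBIC))
a=cv2.imread("pics/scene0.png")[170:300,230:400]
cv2.imwrite("pics/c2.png",cv2.resize(a,None,fx=4.4,fy=4.4,interpolation=cv2.INTER_CUBIC))
```

```text
(no output)
```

View pics/c1.png

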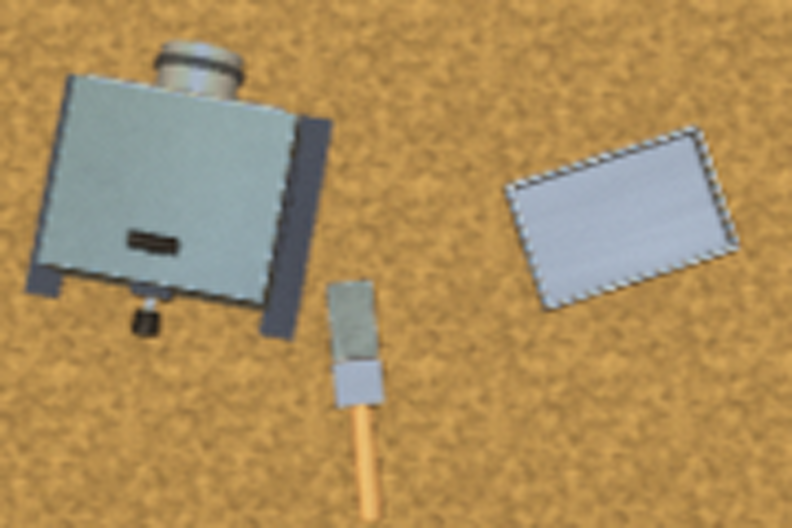

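View pics/c2.png

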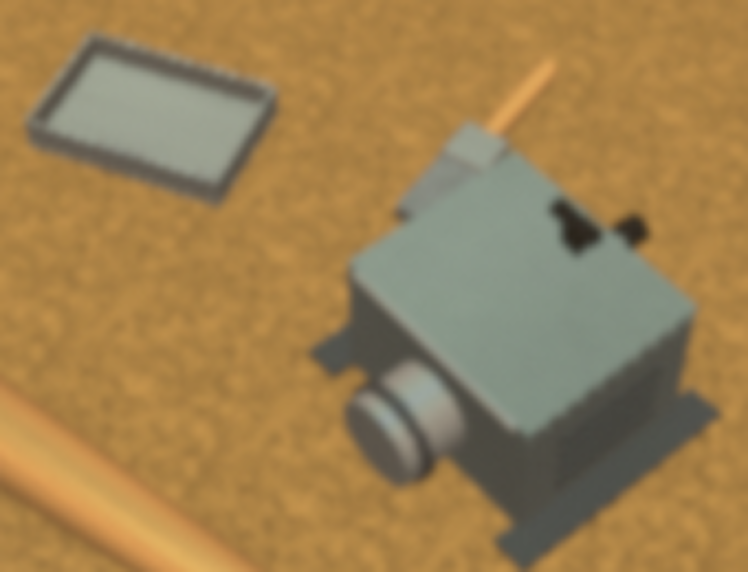

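The crops show the flap's corners, bar, knob and the tray rim's corners clearly in both views. I'll fit the poses to these.

```bash
cat > h.py <<'E'
import numpy as np
from station import bot
from scipy.spatial.transform import Rotation as R
from scipy.optimize import least_squares
def proj(n,P):
    c=bot.camera_info(n);q=c["orientation"]
    v=R.from_quat(q[[1,2,3,0]]).inv().apply(np.atleast_2d(P)-c["position"])
    v=v*[1,-1,-1];u=v@c["intrinsics"].T
    return u[:,:2]/u[:,2:]
def ray(n,px,z):
    c=bot.camera_info(n);d=np.linalg.solve(c["intrinsics"],[*px,1])*[1,-1,-1]
    d=R.from_quat(c["orientation"][[1,2,3,0]]).apply(d)
    return c["position"]+d*(z-c["position"][2])/d[2]
def world(p,L):
    c,s=np.cos(p[2]),np.sin(p[2]);L=np.atleast_2d(L)
    return np.c_[p[0]+c*L[:,0]-s*L[:,1],p[1]+s*L[:,0]+c*L[:,1],L[:,2]]
def fit(obs,p0):
    f=lambda p:np.concatenate([(proj(n,world(p,L))-px).ravel() for n,L,px in obs])
    r=least_squares(f,p0,loss="soft_l1");return r.x,f(r.x).reshape(-1,2)
E
python3 - <<'E'
from h import *
np.set_printoptions(precision=4,suppress=True)
T=lambda a:np.array(a)/4.4+[235,140]-.4
S=lambda a:np.array(a)/4.4+[230,170]-.4
L=np.array([[75,90,116],[75,-90,116],[-78,-90,116],[-78,90,116],[-50,0,142],[-108,0,86]])/1e3
for o in ([("top",L,T([(72,76),(300,114),(265,303),(38,262),(153,243),(146,322)]))],
 [("scene",L[[0,1,2,3,5]],S([(520,433),(352,265),(515,150),(695,302),(632,230)]))]): print(fit(o,[.5,.1,0]))
o=[("top",L,T([(72,76),(300,114),(265,303),(38,262),(153,243),(146,322)])),("scene",L[[0,1,2,3,5]],S([(520,433),(352,265),(515,150),(695,302),(632,230)]))]
p,_=fit(o,[.5,.1,0]);print(p)
L2=np.array([[55,85,30],[55,-85,30],[-55,-85,30],[-55,85,30]])/1e3
a=("top",L2,T([(508,186),(697,128),(738,245),(548,308)]));b=("scene",L2,S([(220,195),(30,128),(95,38),(275,92)]))
for o in([a],[b],[a,b]):print(fit(o,[.5,-.1,.3]))
print(world(p,L[4:]),world(p,[[-.01,0,.083]]))
for n,q,z in(("jar",(190,237),.095),("leg",(447,219),.118),("brushtop",(315,205),.02),("brushend",(319,257),.02)):print(n,ray("top",q,z))
E
```

```text
(array([ 0.6118,  0.1547, -0.1902]), array([[ 0.6183, -0.2785],
       [-0.6418, -0.0769],
       [-0.502 , -0.1928],
       [ 0.036 ,  0.1544],
       [ 0.2271,  0.1504],
       [ 0.2103,  0.2437]]))
(array([ 0.6127,  0.1546, -0.2028]), array([[ 1.1441,  0.0958],
       [-1.4309, -1.8763],
       [-0.0845, -0.2755],
       [ 0.5743,  1.1182],
       [-0.4999,  0.1444]]))
[ 0.6121  0.1548 -0.1943]
(array([ 0.5937, -0.2153,  0.2978]), array([[-0.6708, -0.2207],
       [ 0.2349, -1.1212],
       [ 0.6784,  0.5475],
       [-0.2369,  0.5166]]))
(array([ 0.6016, -0.2049,  0.2878]), array([[ 0.0564, -0.6594],
       [-0.9973,  0.1707],
       [-0.1802, -0.1965],
       [ 1.4945,  0.5839]]))
(array([ 0.5957, -0.2123,  0.2955]), array([[-1.4893, -0.8036],
       [-0.5505, -1.5987],
       [-0.1792,  0.0858],
       [-1.1285, -0.0517],
       [-0.1657, -2.8609],
       [-1.1983, -1.6372],
       [-0.637 , -1.9009],
       [ 1.002 , -1.4759]]))
[[0.563  0.1644 0.142 ]
 [0.5061 0.1756 0.086 ]] [[0.6023 0.1567 0.083 ]]
jar [0.4255 0.4457 0.095 ]
leg [ 0.4724 -0.4473  0.118 ]
brushtop [0.5384 0.0093 0.02  ]
brushend [ 0.3491 -0.0023  0.02  ]
```

Request:
arm_command(plan=[{"gripper":-1,"translation":[0.028,-0.033,0],"twist":[0,0,0.02]},{"gripper":-1,"translation":[0.056,-0.065,0],"twist":[0,0,0.05]},{"gripper":-1,"translation":[0.085,-0.098,0],"twist":[0,0,0.07]},{"gripper":-1,"translation":[0.113,-0.131,0],"twist":[0,0,0.09]},{"gripper":-1,"translation":[0.141,-0.163,0],"twist":[0,0,0.11]},{"gripper":-1,"translation":[0.17,-0.196,0],"twist":[0,0,0.14]},{"gripper":-1,"translation":[0.198,-0.229,0],"twist":[0,0,0.16]},{"gripper":-1,"translation":[0.226,-0.262,0],"twist":[0,0,0.18]},{"gripper":-1,"translation":[0.255,-0.294,0],"twist":[0,0,0.2]},{"gripper":-1,"translation":[0.283,-0.327,0],"twist":[0,0,0.224]}], force=30)

```text
time_s: 0.93
position: [0.4968, 0.1858, 0.3025]
ee_rot: [-0.0, 0.096, 0.995, -0.0]
contact_force: [0.1, 1.1, -0.1]
finger_gap: 0.0941
grip_force: 0.0
```

Request:
arm_command(plan=[{"gripper":-1,"translation":[0,0,-0.02]},{"gripper":-1,"translation":[0,0,-0.045]},{"gripper":-1,"translation":[0,0,-0.07]},{"gripper":-1,"translation":[0,0,-0.08]},{"gripper":-1,"translation":[0,0,-0.08]}])

```text
validation failed for argument at $.pl...
```

Run:
```python
from h import *
import cv2
s=bot.state();print(s["time_s"],s["position"],s["qpos"],R.from_quat(s["ee_rot"][[1,2,3,0]]).as_matrix(),s["contact_force"])
cv2.imwrite("pics/s1.png",cv2.resize(bot.read_camera("scene")[130:300,280:480,::-1],None,fx=3.5,fy=3.5,interpolation=cv2.INTER_CUBIC))
```

```text
0.9333 [0.49683198 0.18575815 0.30254044] [ 2.88731416e-01  2.56483291e-01  1.57663487e+00  1.61681554e-05
  1.30869361e+00 -1.08913513e+00] [[-9.81445881e-01  1.91739239e-01 -2.14502088e-04]
 [ 1.91739253e-01  9.81445901e-01 -4.74236408e-05]
 [ 2.01429222e-04 -8.76722071e-05 -9.99999976e-01]] [ 0.06478999  1.09078943 -0.07059181]
```

View pics/s1.png

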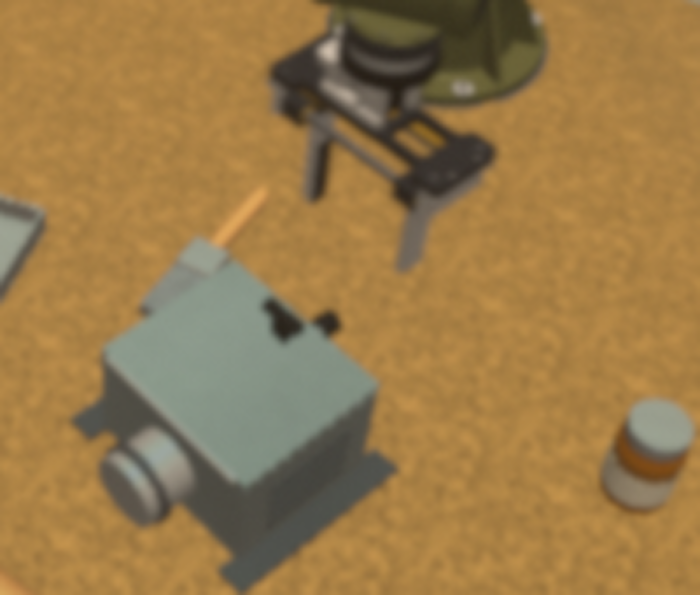

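The gripper hangs in front of the housing, square to it and the knob. Going down now.

Request:
arm_command(plan=[{"gripper":-1,"translation":[0,0,-0.02],"twist":[0,0,0]},{"gripper":-1,"translation":[0,0,-0.045],"twist":[0,0,0]},{"gripper":-1,"translation":[0,0,-0.07],"twist":[0,0,0]},{"gripper":-1,"translation":[0,0,-0.095],"twist":[0,0,0]},{"gripper":-1,"translation":[0,0,-0.115],"twist":[0,0,0]},{"gripper":-1,"translation":[0,0,-0.13],"twist":[0,0,0]},{"gripper":-1,"translation":[0,0,-0.138],"twist":[0,0,0]},{"gripper":-1,"translation":[0,0,-0.138],"twist":[0,0,0]},{"gripper":-1,"translation":[0,0,-0.138],"twist":[0,0,0]}])

```text
time_s: 1.73
position: [0.496, 0.1877, 0.165]
ee_rot: [-0.0, 0.097, 0.995, -0.0]
contact_force: [0.5, 0.6, 0.3]
finger_gap: 0.0939
grip_force: 0.0
```

Request:
arm_command(plan=[{"gripper":1,"translation":[0,0,0],"twist":[0,0,0]},{"gripper":1,"translation":[0,0,0],"twist":[0,0,0]},{"gripper":1,"translation":[0,0,0],"twist":[0,0,0]},{"gripper":1,"translation":[0,0,0],"twist":[0,0,0]},{"gripper":1,"translation":[0,0,0],"twist":[0,0,0]},{"gripper":1,"translation":[0,0,0],"twist":[0,0,0]},{"gripper":1,"translation":[0,0,0],"twist":[0,0,0]},{"gripper":1,"translation":[0,0,0],"twist":[0,0,0]}], force=30)

```text
time_s: 2.4
position: [0.4959, 0.1877, 0.1647]
ee_rot: [0.0, 0.097, 0.995, 0.0]
contact_force: [-0.2, -1.0, 1.2]
finger_gap: 0.0442
grip_force: 0.0
```

The last approach row fell 12 mm short, so I'm centring before closing.

Request:
arm_command(plan=[{"gripper":-0.4,"translation":[0,0,0],"twist":[0,0,0]},{"gripper":-0.4,"translation":[0.003,-0.004,0],"twist":[0,0,0]},{"gripper":-0.4,"translation":[0.006,-0.008,0],"twist":[0,0,0]},{"gripper":-0.4,"translation":[0.01,-0.012,0],"twist":[0,0,0]},{"gripper":-0.4,"translation":[0.01,-0.012,0],"twist":[0,0,0]},{"gripper":-0.4,"translation":[0.01,-0.012,0],"twist":[0,0,0]}])

```text
time_s: 2.9
position: [0.5061, 0.1753, 0.1646]
ee_rot: [-0.0, 0.097, 0.995, -0.0]
contact_force: [-0.2, 0.5, 0.1]
finger_gap: 0.0659
grip_force: 0.0
```

Request:
arm_command(plan=[{"gripper":1,"translation":[0,0,0],"twist":[0,0,0]},{"gripper":1,"translation":[0,0,0],"twist":[0,0,0]},{"gripper":1,"translation":[0,0,0],"twist":[0,0,0]},{"gripper":1,"translation":[0,0,0],"twist":[0,0,0]},{"gripper":1,"translation":[0,0,0],"twist":[0,0,0]},{"gripper":1,"translation":[0,0,0],"twist":[0,0,0]},{"gripper":1,"translation":[0,0,0],"twist":[0,0,0]},{"gripper":1,"translation":[0,0,0],"twist":[0,0,0]},{"gripper":1,"translation":[0,0,0],"twist":[0,0,0]},{"gripper":1,"translation":[0,0,0],"twist":[0,0,0]}], force=35)

```text
time_s: 3.73
position: [0.5059, 0.1761, 0.1647]
ee_rot: [0.0, 0.097, 0.995, 0.0]
contact_force: [0.7, 6.1, -1.3]
finger_gap: 0.0208
grip_force: 35.0
```

Request:
arm_command(plan=[{"gripper":1,"translation":[-0.004,0.001,0],"twist":[0,0,0]},{"gripper":1,"translation":[-0.008,0.0016,0],"twist":[0,0,0]},{"gripper":1,"translation":[-0.012,0.0024,0],"twist":[0,0,0]},{"gripper":1,"translation":[-0.016,0.003,0],"twist":[0,0,0]},{"gripper":1,"translation":[-0.0185,0.0036,0],"twist":[0,0,0]},{"gripper":1,"translation":[-0.0185,0.0036,0],"twist":[0,0,0]},{"gripper":1,"translation":[-0.0185,0.0036,0],"twist":[0,0,0]},{"gripper":1,"translation":[-0.0185,0.0036,0],"twist":[0,0,0]}])

```text
time_s: 4.4
position: [0.4881, 0.1796, 0.1648]
ee_rot: [0.001, 0.097, 0.995, 0.001]
contact_force: [8.6, 4.6, -6.2]
finger_gap: 0.021
grip_force: 35.0
```

Run:
```python
from h import *
import cv2
cv2.imwrite("pics/s2.png",cv2.resize(bot.read_camera("scene")[130:300,280:480,::-1],None,fx=3.5,fy=3.5,interpolation=cv2.INTER_CUBIC))
```

```text
(no output)
```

View pics/s2.png

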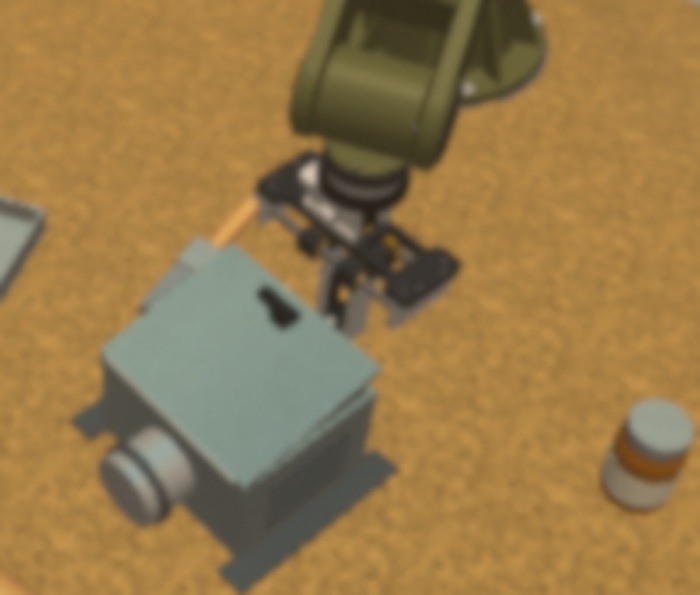

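The flap is ajar: there is a wedge gap at (330,420). I'll pull a little more to confirm the plunger is at its stop.

Request:
arm_command(plan=[{"gripper":1,"translation":[-0.0015,0.0003,0],"twist":[0,0,0]},{"gripper":1,"translation":[-0.0025,0.0005,0],"twist":[0,0,0]},{"gripper":1,"translation":[-0.0025,0.0005,0],"twist":[0,0,0]},{"gripper":1,"translation":[-0.0025,0.0005,0],"twist":[0,0,0]}])

```text
time_s: 4.78
position: [0.4873, 0.1797, 0.1651]
ee_rot: [0.004, 0.097, 0.995, 0.001]
contact_force: [24.2, 2.0, -15.3]
finger_gap: 0.0209
grip_force: 35.0
```

Request:
arm_command(plan=[{"gripper":1,"translation":[0.006,-0.001,0],"twist":[0,0,0]},{"gripper":1,"translation":[0.012,-0.0022,0],"twist":[0,0,0]},{"gripper":1,"translation":[0.018,-0.0035,0],"twist":[0,0,0]},{"gripper":-0.6,"translation":[0.018,-0.0035,0],"twist":[0,0,0]},{"gripper":-0.6,"translation":[0.018,-0.0035,0],"twist":[0,0,0]},{"gripper":-0.6,"translation":[0.018,-0.0035,0],"twist":[0,0,0]},{"gripper":-0.6,"translation":[0.018,-0.0035,0],"twist":[0,0,0]},{"gripper":-0.6,"translation":[0.018,-0.0035,0],"twist":[0,0,0]},{"gripper":-0.6,"translation":[0.018,-0.0035,0],"twist":[0,0,0]},{"gripper":-0.6,"translation":[0.018,-0.0035,0],"twist":[0,0,0]}])

```text
time_s: 5.62
position: [0.5028, 0.1763, 0.1647]
ee_rot: [0.0, 0.097, 0.995, -0.0]
contact_force: [0.7, 0.1, -0.0]
finger_gap: 0.0645
grip_force: 0.0
```

Request:
arm_command(plan=[{"gripper":-0.6,"translation":[-0.01,0.002,0.02],"twist":[0,0,0]},{"gripper":-0.6,"translation":[-0.01,0.002,0.05],"twist":[0,0,0]},{"gripper":-0.6,"translation":[-0.01,0.002,0.08],"twist":[0,0,0]},{"gripper":-0.6,"translation":[-0.01,0.002,0.11],"twist":[0,0,0]},{"gripper":-0.6,"translation":[0,0,0.13],"twist":[0,0,0]},{"gripper":-0.6,"translation":[0.03,-0.006,0.13],"twist":[0,0,0]},{"gripper":-0.6,"translation":[0.055,-0.011,0.13],"twist":[0,0,0]},{"gripper":-0.6,"translation":[0.067,-0.013,0.13],"twist":[0,0,0]},{"gripper":-0.6,"translation":[0.067,-0.013,0.13],"twist":[0,0,0]},{"gripper":-0.6,"translation":[0.067,-0.013,0.13],"twist":[0,0,0]}])

```text
time_s: 6.45
position: [0.5696, 0.1632, 0.2941]
ee_rot: [-0.0, 0.097, 0.995, -0.0]
contact_force: [-0.2, 0.5, 1.1]
finger_gap: 0.0753
grip_force: 0.0
```

Request:
arm_command(plan=[{"gripper":-0.6,"translation":[0.001,0,-0.012],"twist":[0,0,0]},{"gripper":-0.6,"translation":[0.001,0,-0.024],"twist":[0,0,0]},{"gripper":-0.6,"translation":[0.001,0,-0.034],"twist":[0,0,0]},{"gripper":-0.6,"translation":[0.001,0,-0.042],"twist":[0,0,0]},{"gripper":-0.6,"translation":[0.001,0,-0.048],"twist":[0,0,0]},{"gripper":-0.6,"translation":[0.001,0,-0.048],"twist":[0,0,0]},{"gripper":-0.6,"translation":[0.001,0,-0.048],"twist":[0,0,0]}])

```text
time_s: 7.03
position: [0.5708, 0.1633, 0.2465]
ee_rot: [-0.0, 0.097, 0.995, -0.0]
contact_force: [1.5, -0.3, 0.6]
finger_gap: 0.0749
grip_force: 0.0
```

Request:
arm_command(plan=[{"gripper":1,"translation":[0,0,0],"twist":[0,0,0]},{"gripper":1,"translation":[0,0,0],"twist":[0,0,0]},{"gripper":1,"translation":[0,0,0],"twist":[0,0,0]},{"gripper":1,"translation":[0,0,0],"twist":[0,0,0]},{"gripper":1,"translation":[0,0,0],"twist":[0,0,0]},{"gripper":1,"translation":[0,0,0],"twist":[0,0,0]},{"gripper":1,"translation":[0,0,0],"twist":[0,0,0]},{"gripper":1,"translation":[0,0,0],"twist":[0,0,0]},{"gripper":1,"translation":[0,0,0],"twist":[0,0,0]}], force=25)

```text
time_s: 7.78
position: [0.5709, 0.1635, 0.2468]
ee_rot: [0.0, 0.097, 0.995, 0.0]
contact_force: [1.2, 4.4, -0.2]
finger_gap: 0.0396
grip_force: 25.0
```

The opening of 39.6 mm matches the 40 mm bar, so I'm lifting along the arc.

Request:
arm_command(plan=[{"gripper":1,"translation":[0.006,-0.0012,0.0113],"twist":[0,0,0]},{"gripper":1,"translation":[0.013,-0.0025,0.0219],"twist":[0,0,0]},{"gripper":1,"translation":[0.021,-0.0041,0.0319],"twist":[0,0,0]},{"gripper":1,"translation":[0.03,-0.0059,0.041],"twist":[0,0,0]},{"gripper":1,"translation":[0.0398,-0.0078,0.0491],"twist":[0,0,0]},{"gripper":1,"translation":[0.0398,-0.0078,0.0491],"twist":[0,0,0]},{"gripper":1,"translation":[0.0398,-0.0078,0.0491],"twist":[0,0,0]}], force=30)

```text
time_s: 8.37
position: [0.6107, 0.1557, 0.2958]
ee_rot: [-0.0, 0.097, 0.995, 0.0]
contact_force: [-0.0, 5.0, 1.9]
finger_gap: 0.0394
grip_force: 30.0
```

Request:
arm_command(plan=[{"gripper":1,"translation":[0.0106,-0.0021,0.007],"twist":[0,0,0]},{"gripper":1,"translation":[0.0218,-0.0043,0.013],"twist":[0,0,0]},{"gripper":1,"translation":[0.0336,-0.0066,0.0178],"twist":[0,0,0]},{"gripper":1,"translation":[0.0457,-0.009,0.0214],"twist":[0,0,0]},{"gripper":1,"translation":[0.0582,-0.0114,0.0237],"twist":[0,0,0]},{"gripper":1,"translation":[0.0707,-0.0138,0.0247],"twist":[0,0,0]},{"gripper":1,"translation":[0.0834,-0.0163,0.0245],"twist":[0,0,0]},{"gripper":1,"translation":[0.096,-0.0188,0.023],"twist":[0,0,0]},{"gripper":1,"translation":[0.096,-0.0188,0.023],"twist":[0,0,0]},{"gripper":1,"translation":[0.096,-0.0188,0.023],"twist":[0,0,0]}])

```text
time_s: 9.2
position: [0.7071, 0.1368, 0.3196]
ee_rot: [0.001, 0.097, 0.995, 0.0]
contact_force: [1.6, 2.6, 7.9]
finger_gap: 0.0393
grip_force: 30.0
```

Run:
```python
from h import *
import cv2
cv2.imwrite("pics/s3.png",cv2.resize(bot.read_camera("scene")[90:290,270:470,::-1],None,fx=2.9,fy=2.9,interpolation=cv2.INTER_CUBIC))
```

```text
(no output)
```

View pics/s3.png

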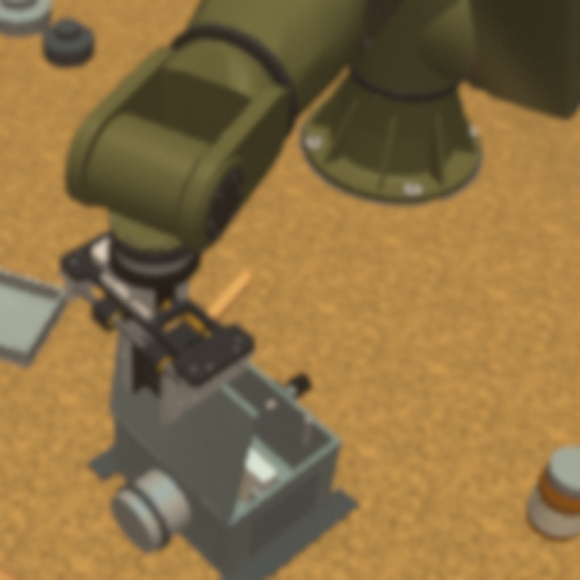

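The flap stands upright, with the plate visible inside at (260,465). I'll let go, rise and go back over the plate.

Request:
arm_command(plan=[{"gripper":-0.5,"translation":[0,0,0],"twist":[0,0,0]},{"gripper":-0.5,"translation":[0,0,0],"twist":[0,0,0]},{"gripper":-0.5,"translation":[0,0,0],"twist":[0,0,0]},{"gripper":-0.5,"translation":[0,0,0],"twist":[0,0,0]},{"gripper":-0.5,"translation":[0,0,0.02],"twist":[0,0,0]},{"gripper":-0.5,"translation":[0,0,0.04],"twist":[0,0,0]},{"gripper":-0.5,"translation":[0,0,0.06],"twist":[0,0,0]},{"gripper":-0.5,"translation":[0,0,0.075],"twist":[0,0,0]},{"gripper":-0.5,"translation":[0,0,0.075],"twist":[0,0,0]},{"gripper":-0.5,"translation":[0,0,0.075],"twist":[0,0,0]}])

```text
time_s: 10.08
position: [0.7067, 0.1366, 0.3936]
ee_rot: [0.0, 0.097, 0.995, -0.0]
contact_force: [0.1, -0.1, -0.5]
finger_gap: 0.0706
grip_force: 0.0
```

Request:
arm_command(plan=[{"gripper":-0.5,"translation":[-0.025,0.005,0],"twist":[0,0,0]},{"gripper":-0.5,"translation":[-0.055,0.011,0],"twist":[0,0,0]},{"gripper":-0.5,"translation":[-0.085,0.0165,0],"twist":[0,0,0]},{"gripper":-0.5,"translation":[-0.105,0.0201,0],"twist":[0,0,0]},{"gripper":-0.5,"translation":[-0.105,0.0201,0],"twist":[0,0,0]},{"gripper":-0.5,"translation":[-0.105,0.0201,-0.02],"twist":[0,0,0]},{"gripper":-0.5,"translation":[-0.105,0.0201,-0.05],"twist":[0,0,0]},{"gripper":-0.5,"translation":[-0.105,0.0201,-0.08],"twist":[0,0,0]},{"gripper":-0.5,"translation":[-0.105,0.0201,-0.1],"twist":[0,0,0]},{"gripper":-0.5,"translation":[-0.105,0.0201,-0.1],"twist":[0,0,0]}])

```text
time_s: 10.92
position: [0.6007, 0.1563, 0.2876]
ee_rot: [-0.004, 0.097, 0.995, -0.001]
contact_force: [-0.2, -0.3, -1.0]
finger_gap: 0.0705
grip_force: 0.0
```

Run:
```python
from h import *
import cv2
cv2.imwrite("pics/s4.png",cv2.resize(bot.read_camera("scene")[120:290,290:430,::-1],None,fx=3.5,fy=3.5,interpolation=cv2.INTER_CUBIC))
p=[.612,.155,-.194]
print((proj("scene",world(p,np.array([[-10,15,96],[-10,-15,96],[-10,60,71],[-10,-60,71]])/1e3))-[290,120])*3.5)
print(bot.state()["position"])
```

```text
[[220.98416143 417.38286134]
 [197.02743776 395.65799985]
 [255.78254458 468.27316977]
 [161.41927271 381.73987167]]
[0.60132858 0.15647711 0.29083095]
```

View pics/s4.png

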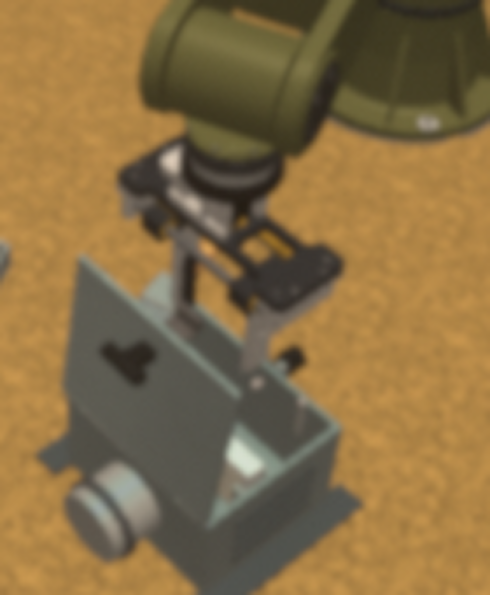

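The flap is standing open with its bar at (130,360). The plate's end at (240,460) is about where the model predicts, and the gripper is over it. Going down to the tab.

Request:
arm_command(plan=[{"gripper":-0.5,"translation":[0.001,0,-0.02],"twist":[0,0,0]},{"gripper":-0.5,"translation":[0.001,0,-0.045],"twist":[0,0,0]},{"gripper":-0.5,"translation":[0.001,0,-0.07],"twist":[0,0,0]},{"gripper":-0.5,"translation":[0.001,0,-0.09],"twist":[0,0,0]},{"gripper":-0.5,"translation":[0.001,0,-0.105],"twist":[0,0,0]},{"gripper":-0.5,"translation":[0.001,0,-0.112],"twist":[0,0,0]},{"gripper":-0.5,"translation":[0.001,0,-0.112],"twist":[0,0,0]},{"gripper":-0.5,"translation":[0.001,0,-0.112],"twist":[0,0,0]}])

```text
time_s: 11.63
position: [0.6032, 0.1568, 0.183]
ee_rot: [0.001, 0.097, 0.995, 0.0]
contact_force: [-0.2, 0.1, 0.3]
finger_gap: 0.0704
grip_force: 0.0
```

Needs another 11.5 mm down (TCP z 0.1715), then close.

Request:
arm_command(plan=[{"gripper":-0.5,"translation":[-0.0007,0,-0.005],"twist":[0,0,0]},{"gripper":-0.5,"translation":[-0.0007,0,-0.01],"twist":[0,0,0]},{"gripper":-0.5,"translation":[-0.0007,0,-0.0115],"twist":[0,0,0]},{"gripper":-0.5,"translation":[-0.0007,0,-0.0115],"twist":[0,0,0]},{"gripper":-0.5,"translation":[-0.0007,0,-0.0115],"twist":[0,0,0]}])

```text
time_s: 12.05
position: [0.602, 0.1568, 0.1704]
ee_rot: [0.0, 0.097, 0.995, 0.0]
contact_force: [-0.1, 0.1, 0.6]
finger_gap: 0.0707
grip_force: 0.0
```

Request:
arm_command(plan=[{"gripper":1,"translation":[0,0,0],"twist":[0,0,0]},{"gripper":1,"translation":[0,0,0],"twist":[0,0,0]},{"gripper":1,"translation":[0,0,0],"twist":[0,0,0]},{"gripper":1,"translation":[0,0,0],"twist":[0,0,0]},{"gripper":1,"translation":[0,0,0],"twist":[0,0,0]},{"gripper":1,"translation":[0,0,0],"twist":[0,0,0]},{"gripper":1,"translation":[0,0,0],"twist":[0,0,0]},{"gripper":1,"translation":[0,0,0],"twist":[0,0,0]},{"gripper":1,"translation":[0,0,0],"twist":[0,0,0]},{"gripper":1,"translation":[0,0,0],"twist":[0,0,0]}], force=40)

```text
time_s: 12.88
position: [0.602, 0.1567, 0.1703]
ee_rot: [0.0, 0.097, 0.995, -0.0]
contact_force: [0.3, 0.3, -0.1]
finger_gap: 0.0298
grip_force: 40.0
```

The opening of 29.8 mm matches the 30 mm tab, so I'm lifting.

Request:
arm_command(plan=[{"gripper":1,"translation":[0,0,0.006],"twist":[0,0,0]},{"gripper":1,"translation":[0,0,0.018],"twist":[0,0,0]},{"gripper":1,"translation":[0,0,0.034],"twist":[0,0,0]},{"gripper":1,"translation":[0,0,0.052],"twist":[0,0,0]},{"gripper":1,"translation":[0,0,0.072],"twist":[0,0,0]},{"gripper":1,"translation":[0,0,0.094],"twist":[0,0,0]},{"gripper":1,"translation":[0,0,0.116],"twist":[0,0,0]},{"gripper":1,"translation":[0,0,0.136],"twist":[0,0,0]},{"gripper":1,"translation":[0,0,0.15],"twist":[0,0,0]},{"gripper":1,"translation":[0,0,0.15],"twist":[0,0,0]}])

```text
time_s: 13.72
position: [0.6023, 0.1569, 0.3245]
ee_rot: [0.003, 0.097, 0.995, 0.001]
contact_force: [-0.1, -0.4, -2.7]
finger_gap: 0.0297
grip_force: 40.0
```

Request:
arm_command(plan=[{"gripper":1,"translation":[0,0,0],"twist":[0,0,0]},{"gripper":1,"translation":[0,0,0],"twist":[0,0,0]},{"gripper":1,"translation":[0,0,0],"twist":[0,0,0]},{"gripper":1,"translation":[0,0,0],"twist":[0,0,0]}])

```text
time_s: 14.05
position: [0.6018, 0.1567, 0.3192]
ee_rot: [-0.001, 0.097, 0.995, -0.0]
contact_force: [-0.1, 0.1, -3.1]
finger_gap: 0.0294
grip_force: 40.0
```

Run:
```python
from h import *
import cv2
cv2.imwrite("pics/s5.png",cv2.resize(bot.read_camera("scene")[100:280,270:430,::-1],None,fx=3.3,fy=3.3,interpolation=cv2.INTER_CUBIC))
```

```text
(no output)
```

View pics/s5.png

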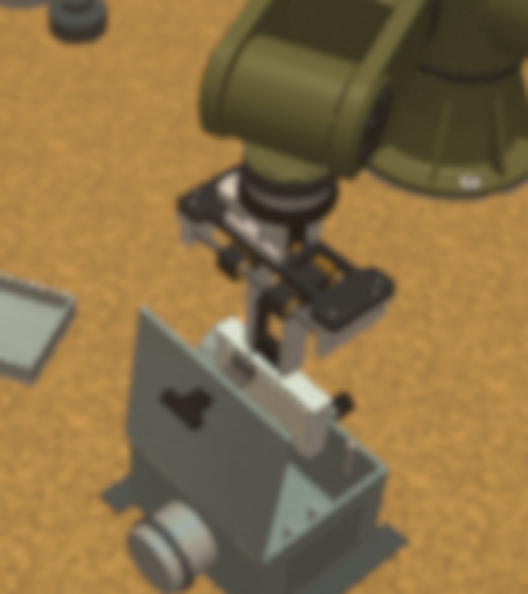

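The plate hangs straight in the fingers, clear of the housing, with the flap open. Moving to the tray, along the housing's side first.

Request:
arm_command(plan=[{"gripper":1,"translation":[-0.001,-0.006,0.01],"twist":[0,0,0]},{"gripper":1,"translation":[-0.004,-0.019,0.02],"twist":[0,0,0]},{"gripper":1,"translation":[-0.008,-0.04,0.02],"twist":[0,0,0]},{"gripper":1,"translation":[-0.012,-0.063,0.02],"twist":[0,0,0]},{"gripper":1,"translation":[-0.017,-0.087,0.02],"twist":[0,0,0]},{"gripper":1,"translation":[-0.022,-0.111,0.02],"twist":[0,0,0]},{"gripper":1,"translation":[-0.026,-0.134,0.02],"twist":[0,0,0]},{"gripper":1,"translation":[-0.029,-0.15,0.02],"twist":[0,0,0]},{"gripper":1,"translation":[-0.031,-0.158,0.02],"twist":[0,0,0]},{"gripper":1,"translation":[-0.031,-0.158,0.02],"twist":[0,0,0]}])

```text
time_s: 14.93
position: [0.5706, -0.0032, 0.3413]
ee_rot: [0.001, 0.098, 0.995, -0.0]
contact_force: [-0.4, 0.2, -2.9]
finger_gap: 0.0298
grip_force: 40.0
```

Request:
arm_command(plan=[{"gripper":1,"translation":[0.001,-0.01,0],"twist":[0,0,0.03]},{"gripper":1,"translation":[0.003,-0.032,0],"twist":[0,0,0.08]},{"gripper":1,"translation":[0.006,-0.057,0],"twist":[0,0,0.14]},{"gripper":1,"translation":[0.009,-0.084,0],"twist":[0,0,0.2]},{"gripper":1,"translation":[0.013,-0.112,0],"twist":[0,0,0.26]},{"gripper":1,"translation":[0.016,-0.14,0],"twist":[0,0,0.32]},{"gripper":1,"translation":[0.019,-0.167,-0.005],"twist":[0,0,0.38]},{"gripper":1,"translation":[0.022,-0.19,-0.01],"twist":[0,0,0.43]},{"gripper":1,"translation":[0.024,-0.205,-0.015],"twist":[0,0,0.47]},{"gripper":1,"translation":[0.024,-0.212,-0.02],"twist":[0,0,0.49]}])

```text
time_s: 15.77
position: [0.5953, -0.2146, 0.3201]
ee_rot: [0.0, -0.148, 0.989, -0.0]
contact_force: [0.6, 0.4, -3.2]
finger_gap: 0.03
grip_force: 40.0
```

Request:
arm_command(plan=[{"gripper":1,"translation":[0,0,-0.005],"twist":[0,0,0]},{"gripper":1,"translation":[0,0,-0.015],"twist":[0,0,0]},{"gripper":1,"translation":[0,0,-0.03],"twist":[0,0,0]},{"gripper":1,"translation":[0,0,-0.043],"twist":[0,0,0]},{"gripper":1,"translation":[0,0,-0.05],"twist":[0,0,0]},{"gripper":1,"translation":[0,0,-0.052],"twist":[0,0,0]},{"gripper":1,"translation":[0,0,-0.052],"twist":[0,0,0]},{"gripper":1,"translation":[0,0,-0.052],"twist":[0,0,0]}])

```text
time_s: 16.43
position: [0.5952, -0.2129, 0.269]
ee_rot: [0.0, -0.148, 0.989, -0.0]
contact_force: [0.1, -0.2, -2.7]
finger_gap: 0.0295
grip_force: 40.0
```

Run:
```python
from h import *
import cv2
s=bot.state();m=R.from_quat(s["ee_rot"][[1,2,3,0]]).as_matrix();print(s["time_s"],s["position"],m[:,1],np.arctan2(m[1,1],m[0,1])-np.pi/2,s["contact_force"],s["grip_force"],s["joint_velocities"])
cv2.imwrite("pics/s6.png",cv2.resize(bot.read_camera("scene")[80:280,200:420,::-1],None,fx=2.9,fy=2.9,interpolation=cv2.INTER_CUBIC))
```

```text
16.4333 [ 0.59520209 -0.21292341  0.26902494] [-2.92096671e-01  9.56388582e-01 -6.43820121e-04] 0.29641844804912454 [ 0.13816431 -0.18959512 -2.70408334] 39.99911606311798 [-0.00473199 -0.00425901 -0.0066086  -0.00113494  0.00028128 -0.00461369]
```

View pics/s6.png

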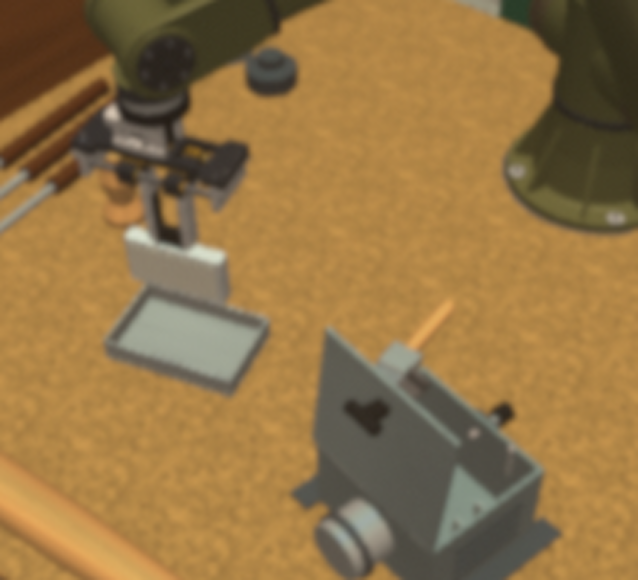

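The plate at (175,265) hangs upright above the tray at (190,340), parallel to its long side. Its underside is about 10 cm up, the flap is open and nothing else has moved. I'll settle for a moment, then hand in.

Request:
arm_command(plan=[{"gripper":1,"translation":[0,0,0],"twist":[0,0,0]},{"gripper":1,"translation":[0,0,0],"twist":[0,0,0]},{"gripper":1,"translation":[0,0,0],"twist":[0,0,0]},{"gripper":1,"translation":[0,0,0],"twist":[0,0,0]},{"gripper":1,"translation":[0,0,0],"twist":[0,0,0]},{"gripper":1,"translation":[0,0,0],"twist":[0,0,0]}])

```text
time_s: 16.98
position: [0.595, -0.2133, 0.2683]
ee_rot: [0.0, -0.148, 0.989, -0.0]
contact_force: [-0.3, 0.1, -3.2]
finger_gap: 0.0294
grip_force: 40.0
```

```bash
python3 -c "
from station import bot
print(bot.hand_in())"
```

```text
the job is handed in; nothing more can be done
None
```

I handed the job in at about 17 s without seeing a verdict: the plunger was pulled to its stop, the flap left standing open, and the plate is held upright and in line over the middle of the tray, about 10 cm up, with the jar, leg and brush untouched.

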